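Put the fidget rings back on their stands

TASK

Tidy the play shelf: pick out the four fidget rings and put each one on the stand of its own colour, lying flat at the bottom with the post through its hole. The two solid wooden beads are not rings: leave them where they are.

Things in the scene. Friction and masses are not known exactly. Their poses are not given: they have to be found in the camera images.
- ring_lilac: lilac hard silicone fidget ring, loose, lying flat: outer diameter 54 mm, hole diameter 32 mm, 16 mm high, about 28 g. Origin: centre of its underside; z up along the ring's axis.
- ring_green: green hard silicone fidget ring, loose, lying flat: outer diameter 54 mm, hole diameter 32 mm, 16 mm high, about 28 g. Origin: centre of its underside; z up along the ring's axis.
- ring_yellow: yellow hard silicone fidget ring, loose, lying flat: outer diameter 54 mm, hole diameter 32 mm, 16 mm high, about 28 g. Origin: centre of its underside; z up along the ring's axis.
- ring_blue: blue hard silicone fidget ring, loose, lying flat: outer diameter 54 mm, hole diameter 32 mm, 16 mm high, about 28 g. Origin: centre of its underside; z up along the ring's axis.
- stand_lilac: fixed toy ring stand: round red wooden foot, 80 mm diameter, with a flat lilac top (68 mm diameter) at 12 mm above the shelf, and a lilac post of 14 mm diameter standing in its middle, post top 48 mm above the shelf. Origin: centre of the foot's underside, on the post's axis; z up.
- stand_green: fixed toy ring stand: round red wooden foot, 80 mm diameter, with a flat green top (68 mm diameter) at 12 mm above the shelf, and a green post of 14 mm diameter standing in its middle, post top 48 mm above the shelf. Origin: centre of the foot's underside, on the post's axis; z up.
- stand_yellow: fixed toy ring stand: round red wooden foot, 80 mm diameter, with a flat yellow top (68 mm diameter) at 12 mm above the shelf, and a yellow post of 14 mm diameter standing in its middle, post top 48 mm above the shelf. Origin: centre of the foot's underside, on the post's axis; z up.
- stand_blue: fixed toy ring stand: round red wooden foot, 80 mm diameter, with a flat blue top (68 mm diameter) at 12 mm above the shelf, and a blue post of 14 mm diameter standing in its middle, post top 48 mm above the shelf. Origin: centre of the foot's underside, on the post's axis; z up.
- bead_lilac: loose solid wooden bead, lilac, no hole, round with bevelled edges: 42 mm diameter, 24 mm high, about 30 g, resting on its flat underside. Not a ring; stays where it is. Origin: centre of its underside; z up. All rings, stands and beads start at least 100 mm apart between centres; taller fixed toys (drum, marble track, bead maze, under 0.2 m) stand beyond x = 0.77 m.
- bead_yellow: loose solid wooden bead, yellow, no hole, round with bevelled edges: 42 mm diameter, 24 mm high, about 30 g, resting on its flat underside. Not a ring; stays where it is. Origin: centre of its underside; z up. All rings, stands and beads start at least 100 mm apart between centres; taller fixed toys (drum, marble track, bead maze, under 0.2 m) stand beyond x = 0.77 m.
There are look-alikes about, which are no part of the job. What is shaped like the stand_lilac but grey is not meant.

How it is judged:
At the end, for the whole second after the job is handed in: Each ring lies at rest and released around the post of the stand of its own colour: within 12 mm of the post's axis, its underside 8 to 17 mm above the stand's underside (the stand's top is at 12 mm), tilted less than 0.12 rad; both beads are within 20 mm of where they started (horizontal distance between ring_lilac and stand_lilac below 0.012 m and z of ring_lilac in the frame of stand_lilac between 0.008 and 0.017 m and angle between each of ring_lilac, ring_green, ring_yellow, ring_blue's own z axis and vertical below 0.12 rad and linear speed of each of ring_lilac, ring_green, ring_yellow, ring_blue below 0.02 m/s and horizontal distance between ring_green and stand_green below 0.012 m and z of ring_green in the frame of stand_green between 0.008 and 0.017 m and horizontal distance between ring_yellow and stand_yellow below 0.012 m and z of ring_yellow in the frame of stand_yellow between 0.008 and 0.017 m and horizontal distance between ring_blue and stand_blue below 0.012 m and z of ring_blue in the frame of stand_blue between 0.008 and 0.017 m and distance of each of bead_lilac, bead_yellow from where it was at the start of the episode below 0.02 m); the robot touches nothing.
It fails at once if the lilac bead is moved more than 20 mm or knocked over (distance of bead_lilac from where it was at the start of the episode above 0.02 m or angle between bead_lilac's own z axis and vertical above 0.5 rad).
It fails at once if the yellow bead is moved more than 20 mm or knocked over (distance of bead_yellow from where it was at the start of the episode above 0.02 m or angle between bead_yellow's own z axis and vertical above 0.5 rad).
It also fails if it takes over 88 s, if anything falls off the work surface, if the arm or the gripper's body presses on something with over 40 N, if the wrist force passes 120 N, or if a joint passes its speed limit or range.

ROBOT

A 7-joint arm with a two-finger parallel gripper is mounted at the origin on the work surface. World frame = base frame: x ahead of the robot, y to its left, z up, the work surface at z = 0. Lengths are in m, angles in rad, forces in N, time in s.
With the tool pointing down it reaches from about 0.425 to 0.975 m from the base axis. Payload 16.7 kg.
Tool frame: the origin (TCP) lies at the very end of the fingers, on their centre line; the grasp point (between the pads) lies 19 mm behind it; z points along the fingers, y is the line along which they close (so a half turn about z gives the same grasp; the last joint's range is limited). The gripper opens to 85 mm and grips with 20 to 120 N. Pads are 22 mm wide; open, the fingers measure 114 mm over their backs; the gripper's body (76 mm by 85 mm) begins 54 mm behind the grasp point. The pads swing forward as they close: fully open they stand 13 mm farther back than shut.
Start: joints at [-1.397, 0.426, 0.074, 1.606, -0.034, 1.111, -0.067], TCP at [0.214, 0.64, 0.231] pointing down, gripper open.
Joint ranges: [-2.85, 2.85], [-0.5, 2.14], [-1.23, 1.37], [0.21, 2.46], [-1.02, 4.16], [0.16, 2.05], [-2.73, 2.73]. Speed limits (rad/s): [1.89, 1.89, 2.39, 2.39, 3.01, 3.01, 3.01].

INTERFACE

Orientations are given as a rotation vector (axis times angle).
In Python, from plant import ctrl gives the robot as it stands.
- The arm moves only by the tool jog_arm, never from a script. Its argument "increments" is a list of rows, each a list of 5 numbers: the closure, from -1 (fully open) to 1 (shut), then the shift along the world's x, y, z in fractions of the full range, 1 being 80 cm, then the turn about the world's z in normalised numbers (1 is pi rad). A call has 1 to 20 rows; each row is the pose to reach, as a shift and turn from the pose commanded when the call began; what a row does not reach only later rows make up. A row lasts 1/8 s, in which the tool goes at most 62.5 mm and 10.7 degrees, less where a joint would pass 70% of its speed; a pose out of reach is approached as far as the arm can. A shift or turn number past 1, either way, is cut back to 1. A call with a gripper value outside its range is refused whole. The fingers move at their own pace and stop on an object; "newtons" is the grip in N (left out, the last holds). Time passes only in rows, so rows that repeat a pose let the fingers close. It gives the time, the measured TCP pose, the force, the opening and the grip force at its end, in the units of the state.
- ctrl.observe(): the state, without advancing time (a new reading comes with each control period).
- ctrl.grab_frame(name): name is "scene" or "top"; returns a dict with "img" (400x640x3 uint8, red, green, blue), "fx", "fy", "cx", "cy" (pixels), "k1" (the pictures are not rectified: a ray, as slopes to the right and down, at radius r is drawn at 1 + k1 r^2 times it, then the intrinsics apply), "extrinsics" (4x4, takes a point from world to camera coordinates). Camera axes: x right, y down, z forward; pixel columns grow to the right and rows downward; lengths in m; the calibration is good to about 2 mm. A picture is of the moment at which its call begins. There is no depth.
- ctrl.finish_job(): hands the job in; it is judged then, once.
Trained networks look in a picture, given as the dict that the camera call returned (one of the last four; its "shot" number tells which), for a name from the list of things; names that differ only in an ending like _2 or _b are one class to them, and where a whole thing is asked for, a point or a joint stands for the part that bears it (a point fixed in the world has none). Each returns a list of dicts, best first, with "score" (0 to 1); they miss things now and then, are a little off and sometimes report something else, mostly with a low value. They report only what shows in the picture. A call takes as long as a camera call. They do not tell look-alikes from the thing itself.
- ctrl.recognise(label, picture): "at" ([x, y, z] in m, in the coordinates of the camera as it stood for that picture, good to about 4 mm: the middle of the surface that is visible of it).
- ctrl.landmark_of(label, picture): "at" ([x, y, z] in m, in the coordinates of the camera as it stood for that picture, good to about 4 mm: a listed point, or the origin of a listed thing).
The state is a dict: "time_s": time; "joint_pos": joint angles; "qd": joint speeds; "effort": joint torques, N m; "ee_pos": TCP position; "eef_rot": TCP orientation; "ft_force": force on the tool from outside, world axes, zero at the start; "torque": the same for the moment, N m; "width": finger opening in m; "finger_force": force on a finger pad.
Only numpy, scipy, OpenCV 4.12 (cv2) and the standard library are available. Lean on these libraries where they do the work, as an engineer would, in place of code of your own. Each camera call takes 0.05 s, during which the arm holds its last target. There are 200 camera calls.

## Working session

There is one attempt and no reset: what is moved stays moved. The work goes in short steps, Python scripts to look and compute and a tool call to move; the robot and the scene stay as the last step left them, time stands still between calls to the robot, and variables do not carry over. Pictures are saved under pics/ and viewed, at most 14 in all, crops included, and the job is handed in when it is done.

Besides the shell and the picture viewer there is one more tool, called after ">>>" by a JSON object that holds its "op" and its "data", one argument or row to a line. jog_arm: Moves the arm, as the interface text tells. Its arguments: {"type":"object","properties":{"increments":{"type":"array","items":{"type":"array","items":{"type":"number"}}},"newtons":{"type":"number"}},"required":["increments"]}

```bash
mkdir -p pics
cat > h.py <<'E'
import numpy as np, cv2
from plant import ctrl
def grab(n,save=None):
    p=ctrl.grab_frame(n)
    if save: cv2.imwrite(f'pics/{save}.png',p['img'][:,:,::-1])
    return p
def w(p,c):
    E=np.array(p['extrinsics']); return E[:3,:3].T@(np.array(c)-E[:3,3])
def pix(p,X):
    E=np.array(p['extrinsics']); c=E[:3,:3]@np.array(X)+E[:3,3]; s=c[:2]/c[2]; s=s*(1+p['k1']*(s@s))
    return np.array([p['fx']*s[0]+p['cx'],p['fy']*s[1]+p['cy']])
def ray(p,uv,z):
    s=np.array([(uv[0]-p['cx'])/p['fx'],(uv[1]-p['cy'])/p['fy']]); d=s.copy()
    for _ in range(10): s=d/(1+p['k1']*(s@s))
    E=np.array(p['extrinsics']); R=E[:3,:3]; o=-R.T@E[:3,3]; v=R.T@np.array([s[0],s[1],1]); return o+v*(z-o[2])/v[2]
N=['ring_lilac','ring_green','ring_yellow','ring_blue','stand_lilac','stand_green','stand_yellow','stand_blue','bead_lilac','bead_yellow']
E
python3 - <<'E'
from h import *
for cam in ('top','scene'):
    p=grab(cam,cam+'0')
    print(cam,p['fx'],p['k1'],w(p,[0,0,0]).round(3))
    for n in N:
        for d in ctrl.landmark_of(n,p)[:3]:
            X=w(p,d['at']); print(n,round(d['score'],2),X.round(3),pix(p,X).round())
o=ctrl.observe();print(o['time_s'],o['ee_pos'],o['eef_rot'],o['width'])
E
```

```text
top 464.6422396731135 -0.11561409255491047 [ 0.358 -0.008  0.984]
ring_lilac 0.62 [0.641 0.302 0.002] [183. 138.]
ring_lilac 0.48 [ 0.625 -0.152 -0.   ] [389. 149.]
ring_green 0.55 [0.598 0.009 0.001] [315. 159.]
ring_yellow 0.93 [0.464 0.302 0.003] [177. 217.]
ring_yellow 0.53 [ 0.474 -0.298  0.001] [457. 219.]
ring_blue 0.55 [ 0.626 -0.155 -0.002] [390. 148.]
stand_lilac 0.97 [ 0.366 -0.176  0.002] [401. 268.]
stand_lilac 0.75 [ 0.492 -0.123 -0.004] [376. 209.]
stand_lilac 0.61 [ 0.341 -0.067  0.   ] [349. 280.]
stand_green 0.95 [0.482 0.161 0.001] [243. 210.]
stand_green 0.53 [0.473 0.017 0.001] [310. 216.]
stand_yellow 0.71 [ 0.475  0.016 -0.001] [310. 215.]
stand_blue 0.6 [ 0.61   0.144 -0.001] [254. 153.]
bead_lilac 0.85 [ 0.471 -0.3    0.   ] [458. 220.]
bead_lilac 0.29 [ 0.611  0.145 -0.001] [253. 152.]
bead_yellow 0.87 [ 0.637 -0.303  0.001] [457. 145.]
scene 391.81599103664456 -0.024799739740641855 [ 1.162 -0.255  0.519]
ring_lilac 0.73 [0.64  0.302 0.   ] [472. 231.]
ring_green 0.96 [ 0.598  0.013 -0.003] [344. 252.]
ring_yellow 0.59 [0.46  0.296 0.003] [424. 191.]
ring_blue 0.91 [ 0.621 -0.158  0.002] [265. 278.]
ring_blue 0.33 [ 0.633 -0.307  0.003] [184. 304.]
stand_lilac 0.77 [ 0.493 -0.13  -0.001] [263. 237.]
stand_lilac 0.75 [ 0.339 -0.071  0.003] [271. 195.]
stand_lilac 0.58 [ 0.47  -0.302  0.004] [180. 247.]
stand_green 0.7 [0.482 0.161 0.004] [381. 206.]
stand_yellow 0.97 [0.47  0.014 0.001] [322. 217.]
stand_yellow 0.36 [0.638 0.301 0.001] [471. 231.]
stand_blue 0.6 [0.604 0.143 0.003] [401. 237.]
bead_lilac 0.73 [ 0.472 -0.299  0.001] [182. 248.]
bead_yellow 0.74 [0.481 0.159 0.001] [380. 207.]
bead_yellow 0.56 [ 0.634 -0.302  0.003] [187. 304.]
1.1 [0.21412686 0.64010141 0.23131925] [-5.04936043e-01 -3.10071872e+00  3.90323659e-05] 0.08522007334580115
```

View pics/top0.png

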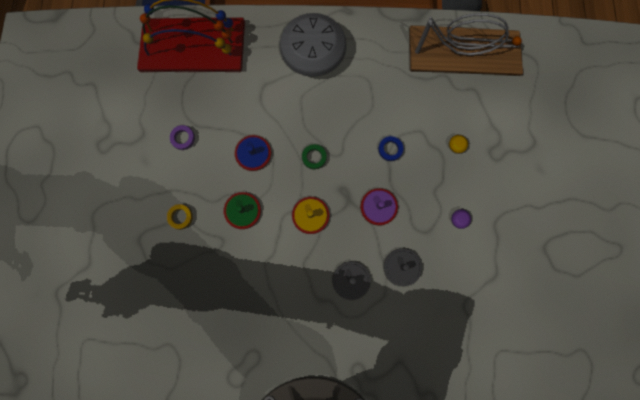

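View pics/scene0.png

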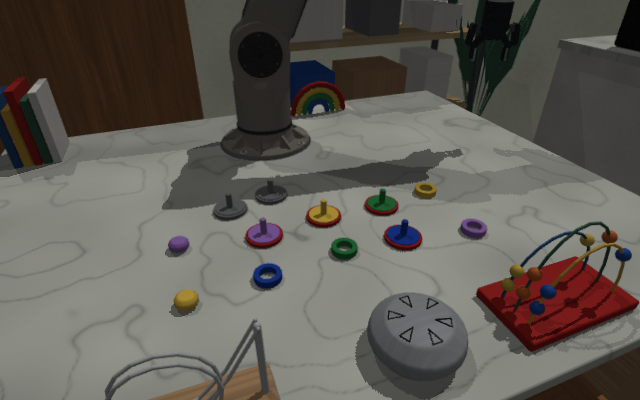

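Top view: the rings are lilac (183,138), yellow (179,216), green (315,156) and blue (391,148). The coloured stands are blue (254,153), green (242,210), yellow (311,215) and lilac (380,206). The beads are yellow (459,145) and lilac (461,219), and the grey look-alikes are at (352,280) and (403,267). Next I'll refine the positions by segmentation.

```bash
cat > seg.py <<'E'
from h import *
S={'ring_lilac':(.641,.302),'ring_green':(.598,.011),'ring_yellow':(.462,.3),'ring_blue':(.623,-.156),'stand_lilac':(.493,-.127),'stand_green':(.482,.161),'stand_yellow':(.473,.015),'stand_blue':(.607,.144),'bead_lilac':(.471,-.3),'bead_yellow':(.637,-.302)}
def seg(p,n,c,z):
    # saturated blob near the seed; rectified to plane z via rays of its contour, circle fit
    hsv=cv2.cvtColor(p['img'],cv2.COLOR_RGB2HSV); m=((hsv[:,:,1]>105)).astype(np.uint8)
    u=pix(p,[*c,z]); yy,xx=np.mgrid[:400,:640]; m[(xx-u[0])**2+(yy-u[1])**2>30**2]=0
    cs,_=cv2.findContours(m,cv2.RETR_EXTERNAL,cv2.CHAIN_APPROX_NONE)
    k=max(cs,key=cv2.contourArea)[:,0]; k=cv2.convexHull(k)[:,0]
    P=np.array([ray(p,q,z)[:2] for q in k]).astype(np.float32)*1000
    (x,y),r=cv2.minEnclosingCircle(P); return x/1000,y/1000,r
if __name__=='__main__':
    for cam in('top','scene'):
        p=grab(cam)
        for n,c in S.items():
            z={'r':.010,'s':.006,'b':.012}[n[0]]
            print(cam,n,np.round(seg(p,n,c,z),3))
E
python3 seg.py
```

```text
top ring_lilac [ 0.641  0.304 26.157]
top ring_green [6.0300e-01 1.2000e-02 2.6563e+01]
top ring_yellow [ 0.465  0.296 28.789]
top ring_blue [ 0.624 -0.155 27.361]
top stand_lilac [ 0.496 -0.129 40.309]
top stand_green [ 0.483  0.162 40.   ]
top stand_yellow [4.750e-01 1.600e-02 4.014e+01]
top stand_blue [ 0.609  0.145 40.107]
top bead_lilac [ 0.473 -0.304 19.926]
top bead_yellow [ 0.637 -0.303 21.864]
scene ring_lilac [ 0.639  0.303 33.222]
scene ring_green [6.0000e-01 1.1000e-02 3.3301e+01]
scene ring_yellow [ 0.464  0.296 37.601]
scene ring_blue [ 0.622 -0.152 33.264]
scene stand_lilac [ 0.485 -0.125 53.472]
scene stand_green [ 0.467  0.169 59.707]
scene stand_yellow [4.6000e-01 2.1000e-02 5.7848e+01]
scene stand_blue [ 0.595  0.149 55.3  ]
scene bead_lilac [ 0.469 -0.303 25.951]
scene bead_yellow [ 0.634 -0.3   26.12 ]
```

The manual's scale: shifts go in shares of 80 cm and turns go in shares of pi rad. Converting my numbers, 42.6 cm / 80 = 0.5325, -33.7 cm / 80 = -0.4213.

>>> {"op": "jog_arm", "data": {
  "increments": [
    [-1, 0.25, -0.2, -0.0625, 0],
    [-1, 0.5325, -0.4213, -0.1625, 0],
    [-1, 0.5325, -0.4213, -0.1625, 0],
    [-1, 0.5325, -0.4213, -0.1625, 0],
    [-1, 0.5325, -0.4213, -0.1625, 0],
    [-1, 0.5325, -0.4213, -0.1625, 0],
    [-1, 0.5325, -0.4213, -0.1625, 0],
    [-1, 0.5325, -0.4213, -0.1625, 0],
    [-1, 0.5325, -0.4213, -0.1625, 0],
    [-1, 0.5325, -0.4213, -0.1625, 0],
    [-1, 0.5325, -0.4213, -0.1625, 0],
    [-1, 0.5325, -0.4213, -0.1625, 0],
    [-1, 0.5325, -0.4213, -0.1625, 0],
    [-1, 0.5325, -0.4213, -0.1625, 0],
    [-1, 0.5325, -0.4213, -0.1625, 0],
    [-1, 0.5325, -0.4213, -0.1625, 0],
    [-1, 0.5325, -0.4213, -0.1625, 0]
  ],
  "newtons": 25
}}

```text
time_s: 3.32
ee_pos: [0.6401, 0.3031, 0.1013]
eef_rot: [-0.505, -3.101, 0.0]
ft_force: [-0.2, -0.6, 0.1]
width: 0.0853
finger_force: 0.0
```

In the tool's units: -9.8 cm / 80 = -0.1225, -8 cm / 80 = -0.1.

>>> {"op": "jog_arm", "data": {
  "increments": [
    [-1, 0, 0, -0.0625, 0],
    [-1, 0, 0, -0.1, 0],
    [-1, 0, 0, -0.1225, 0],
    [-1, 0, 0, -0.1225, 0],
    [0, 0, 0, -0.1225, 0],
    [1, 0, 0, -0.1225, 0],
    [1, 0, 0, -0.1225, 0],
    [1, 0, 0, -0.1225, 0],
    [1, 0, 0, -0.1225, 0],
    [1, 0, 0, -0.1225, 0],
    [1, 0, 0, -0.1225, 0]
  ],
  "newtons": 25
}}

```text
time_s: 4.7
ee_pos: [0.641, 0.3035, 0.0051]
eef_rot: [0.505, 3.099, 0.002]
ft_force: [-2.1, -0.6, 8.1]
width: 0.0522
finger_force: 24.8
```

In the tool's units: 8 cm / 80 = 0.1, 4 cm / 80 = 0.05.

>>> {"op": "jog_arm", "data": {
  "increments": [
    [1, 0, 0, 0.0125, 0],
    [1, 0, 0, 0.05, 0],
    [1, 0, 0, 0.1, 0],
    [1, 0, 0, 0.1, 0],
    [1, 0, 0, 0.1, 0]
  ]
}}

```text
time_s: 5.32
ee_pos: [0.6401, 0.3032, 0.0838]
eef_rot: [0.505, 3.1, 0.001]
ft_force: [-0.4, 0.2, -0.9]
width: 0.0522
finger_force: 26.4
```

Run:
```python
from h import *
p=grab('scene'); o=ctrl.observe(); u=pix(p,o['ee_pos']).astype(int); print(u,o['ee_pos'])
a=p['img'][u[1]-80:u[1]+60,u[0]-80:u[0]+80,::-1]
cv2.imwrite('pics/g1.png',cv2.resize(a,None,fx=4,fy=4,interpolation=2))
```

```text
[481 199] [0.63974123 0.30301504 0.08303995]
```

View pics/g1.png

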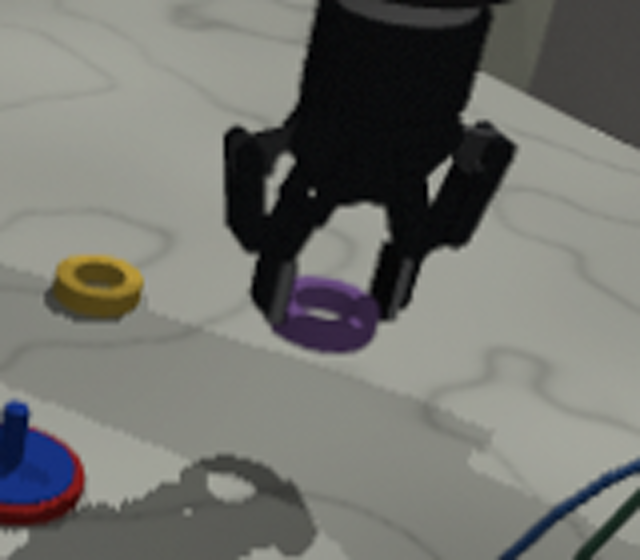

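The image shows the lilac ring held between the pads and roughly level, but it may sit off-centre. I'll measure the offset.

```bash
cat > held.py <<'E'
import sys; from h import *
n=sys.argv[1]
o=ctrl.observe(); e=np.array(o['ee_pos']); print(o['time_s'],e.round(4),o['width'])
for cam in('scene','top'):
    p=grab(cam)
    for d in ctrl.landmark_of(n,p)[:2]: print(cam,round(d['score'],2),(w(p,d['at'])-e).round(4))
    if cam=='scene':
        hsv=cv2.cvtColor(p['img'],cv2.COLOR_RGB2HSV); m=(hsv[:,:,1]>90).astype(np.uint8)
        u=pix(p,e); yy,xx=np.mgrid[:400,:640]; m[(xx-u[0])**2+(yy-u[1])**2>26**2]=0
        c=max(cv2.findContours(m,0,1)[0],key=cv2.contourArea); x,y,W,H=cv2.boundingRect(c)
        print('bbox',x,y,x+W,y+H)
        t=np.linspace(0,6.28,60); R=np.array([[27*np.cos(a),27*np.sin(a),z] for a in t for z in(0,16)])/1000
        for dx in(0,.008):
          for dz in(-.008,-.003):
            q=np.array([pix(p,e+r+[dx,0,dz]) for r in R]); print(dx,dz,q.min(0).round(1),q.max(0).round(1))
E
python3 held.py ring_lilac
```

```text
5.375 [0.6397 0.303  0.083 ] 0.05211881670565272
bbox 470 189 497 207
0 -0.008 [466.7 189.6] [495.8 210. ]
0 -0.003 [467.2 187.6] [496.4 207.9]
0.008 -0.008 [469.2 191.4] [498.5 212.1]
0.008 -0.003 [469.7 189.4] [499.1 210. ]
top 0.57 [-0.0027  0.0032 -0.0087]
```

In the tool's units: -43.2 cm / 80 = -0.54, -14.4 cm / 80 = -0.18.

>>> {"op": "jog_arm", "data": {
  "increments": [
    [1, -0.0375, -0.0625, 0.0125, 0],
    [1, -0.0875, -0.25, 0.0125, 0],
    [1, -0.18, -0.54, 0.0125, 0],
    [1, -0.18, -0.54, 0.0125, 0],
    [1, -0.18, -0.54, 0.0125, 0],
    [1, -0.18, -0.54, 0.0125, 0],
    [1, -0.18, -0.54, 0.0125, 0],
    [1, -0.18, -0.54, 0.0125, 0],
    [1, -0.18, -0.54, 0.0125, 0],
    [1, -0.18, -0.54, 0.0125, 0],
    [1, -0.18, -0.54, 0.0125, 0],
    [1, -0.18, -0.54, 0.0125, 0],
    [1, -0.18, -0.54, 0.0125, 0],
    [1, -0.18, -0.54, 0.0125, 0]
  ]
}}

```text
time_s: 7.32
ee_pos: [0.4962, -0.1287, 0.0933]
eef_rot: [-0.505, -3.101, 0.0]
ft_force: [0.5, -0.5, 0.3]
width: 0.0522
finger_force: 26.4
```

```bash
python3 held.py ring_lilac
python3 - <<'E'
from h import *
p=grab('scene'); o=ctrl.observe(); u=pix(p,o['ee_pos']).astype(int); print(u)
a=p['img'][u[1]-60:u[1]+80,u[0]-80:u[0]+80,::-1]
cv2.imwrite('pics/g2.png',cv2.resize(a,None,fx=4,fy=4,interpolation=2))
E
```

```text
7.325 [ 0.4962 -0.1287  0.0933] 0.05215905504282194
scene 0.9 [-0.0006 -0.0027 -0.0053]
bbox 247 190 274 208
0 -0.008 [247.  190.6] [274.5 211.6]
0 -0.003 [246.7 188.5] [274.3 209.5]
0.008 -0.008 [247.8 192.5] [275.5 213.7]
0.008 -0.003 [247.6 190.4] [275.4 211.6]
[260 200]
```

View pics/g2.png

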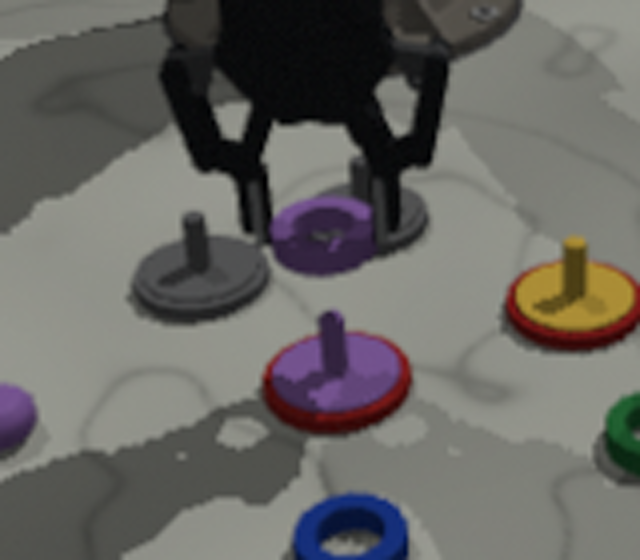

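The ring is centred between the pads at about (325,235), above the lilac post at (333,345). I'll lower it and release.

In the tool's units: -7.5 cm / 80 = -0.0938, -6.5 cm / 80 = -0.0813.

>>> {"op": "jog_arm", "data": {
  "increments": [
    [1, 0, 0, -0.0375, 0],
    [1, 0, 0, -0.0625, 0],
    [1, 0, 0, -0.0813, 0],
    [1, 0, 0, -0.0938, 0],
    [1, 0, 0, -0.0938, 0],
    [1, 0, 0, -0.0938, 0]
  ]
}}

```text
time_s: 8.32
ee_pos: [0.4964, -0.1289, 0.0187]
eef_rot: [0.505, 3.1, 0.0]
ft_force: [0.8, -0.5, 0.2]
width: 0.0522
finger_force: 26.7
```

In the tool's units: 12.7 cm / 80 = 0.1588, -2.6 cm / 80 = -0.0325.

>>> {"op": "jog_arm", "data": {
  "increments": [
    [0.3, 0, 0, 0, 0],
    [-1, 0, 0, 0, 0],
    [-1, 0, 0, 0.0025, 0],
    [-1, 0, 0, 0.0025, 0],
    [-1, 0, 0, 0.025, 0],
    [-1, 0, 0, 0.0625, 0],
    [-1, 0, 0, 0.1, 0],
    [-1, 0, 0, 0.1, 0],
    [-1, 0.075, -0.0188, 0.1, 0],
    [-1, 0.1588, -0.0325, 0.1, 0],
    [-1, 0.1588, -0.0325, 0.1, 0],
    [-1, 0.1588, -0.0325, 0.1, 0],
    [-1, 0.1588, -0.0325, 0.1, 0],
    [-1, 0.1588, -0.0325, 0.1, 0]
  ]
}}

```text
time_s: 10.07
ee_pos: [0.6224, -0.1548, 0.0985]
eef_rot: [-0.505, -3.101, -0.0]
ft_force: [0.2, -0.1, -0.1]
width: 0.0854
finger_force: 0.0
```

Run:
```python
from h import *
p=grab('scene'); u=pix(p,[.54,-.13,.03]).astype(int); print(u)
for d in ctrl.landmark_of('ring_lilac',p)[:2]: print(d['score'],w(p,d['at']).round(3))
a=p['img'][u[1]-60:u[1]+80,u[0]-80:u[0]+80,::-1]
cv2.imwrite('pics/g3.png',cv2.resize(a,None,fx=4,fy=4,interpolation=2))
```

```text
[267 238]
0.8 [ 0.496 -0.128  0.011]
0.75 [ 0.596  0.014 -0.006]
```

View pics/g3.png

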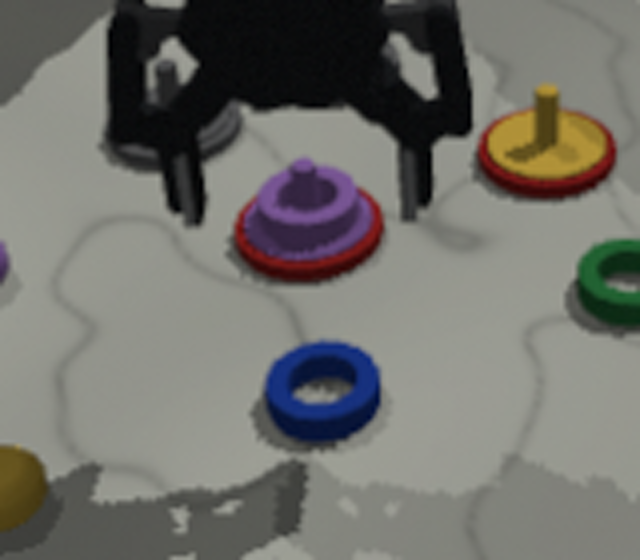

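The lilac ring lies flat on its stand, with the post at (303,165) through its hole. Blue is next: grasp it 2–3 mm higher.

In the tool's units: -9.2 cm / 80 = -0.115, -8 cm / 80 = -0.1.

>>> {"op": "jog_arm", "data": {
  "increments": [
    [-1, 0.0013, 0, -0.0625, 0],
    [-1, 0.0013, 0, -0.1, 0],
    [-1, 0.0013, 0, -0.115, 0],
    [-1, 0.0013, 0, -0.115, 0],
    [1, 0.0013, 0, -0.115, 0],
    [1, 0.0013, 0, -0.115, 0],
    [1, 0.0013, 0, -0.115, 0],
    [1, 0.0013, 0, -0.115, 0],
    [1, 0.0013, 0, -0.115, 0],
    [1, 0.0013, 0, -0.115, 0],
    [1, 0.0013, 0, -0.075, 0],
    [1, 0.0013, 0, 0, 0],
    [1, 0.0013, 0, 0, 0]
  ]
}}

```text
time_s: 11.8
ee_pos: [0.6269, -0.1557, 0.1037]
eef_rot: [0.504, 3.093, 0.0]
ft_force: [-0.2, 0.6, -1.5]
width: 0.0522
finger_force: 26.3
```

Still moving. I'll carry it above the blue stand: target (0.609, 0.145), 30 cm in +y.

In the tool's units: 30 cm / 80 = 0.375, 15 cm / 80 = 0.1875.

>>> {"op": "jog_arm", "data": {
  "increments": [
    [1, 0, 0.0625, 0, 0],
    [1, -0.0125, 0.1875, 0, 0],
    [1, -0.0175, 0.375, 0, 0],
    [1, -0.0175, 0.375, 0, 0],
    [1, -0.0175, 0.375, 0, 0],
    [1, -0.0175, 0.375, 0, 0],
    [1, -0.0175, 0.375, 0, 0],
    [1, -0.0175, 0.375, 0, 0],
    [1, -0.0175, 0.375, 0, 0],
    [1, -0.0175, 0.375, 0, 0],
    [1, -0.0175, 0.375, 0, 0],
    [1, -0.0175, 0.375, 0, 0]
  ]
}}

```text
time_s: 13.3
ee_pos: [0.6101, 0.145, 0.0983]
eef_rot: [-0.505, -3.101, 0.0]
ft_force: [-0.2, 0.2, -0.4]
width: 0.0521
finger_force: 26.4
```

```bash
python3 held.py ring_blue
```

```text
13.3 [0.6101 0.145  0.0983] 0.052097907671384745
scene 0.61 [-0.0063 -0.0017 -0.0055]
bbox 383 183 424 216
0 -0.008 [394.6 190.5] [423.1 211.8]
0 -0.003 [394.8 188.4] [423.4 209.7]
0.008 -0.008 [396.6 192.4] [425.4 214. ]
0.008 -0.003 [396.9 190.3] [425.8 211.9]
top 0.56 [ 0.0013  0.0003 -0.0098]
```

In the tool's units: -13.4 cm / 80 = -0.1675, -7.8 cm / 80 = -0.0975.

>>> {"op": "jog_arm", "data": {
  "increments": [
    [1, 0, 0, -0.0375, 0],
    [1, 0, 0, -0.0625, 0],
    [1, 0, 0, -0.0875, 0],
    [1, 0, 0, -0.0975, 0],
    [1, 0, 0, -0.0975, 0],
    [1, 0, 0, -0.0975, 0],
    [0.3, 0, 0, -0.0975, 0],
    [-1, 0, 0, -0.0975, 0],
    [-1, 0, 0, -0.0975, 0],
    [-1, 0, 0, -0.0975, 0],
    [-1, 0, 0, -0.075, 0],
    [-1, 0, 0, -0.025, 0],
    [-1, 0, 0, 0, 0],
    [-1, 0, 0, 0, 0],
    [-1, -0.005, -0.0625, 0, 0],
    [-1, -0.0113, -0.1675, 0, 0],
    [-1, -0.0113, -0.1675, 0, 0],
    [-1, -0.0113, -0.1675, 0, 0],
    [-1, -0.0113, -0.1675, 0, 0],
    [-1, -0.0113, -0.1675, 0, 0]
  ]
}}

```text
time_s: 16.0
ee_pos: [0.6011, 0.0127, 0.098]
eef_rot: [-0.502, -3.101, -0.0]
ft_force: [-0.8, -0.1, 0.9]
width: 0.0854
finger_force: 0.0
```

Run:
```python
from h import *
p=grab('scene','g4'); print(ctrl.observe()['ee_pos'])
for n in('ring_blue','ring_green','ring_yellow'):
  for d in ctrl.landmark_of(n,p)[:1]: print(n,d['score'],w(p,d['at']).round(3))
```

```text
[0.60115406 0.01250004 0.09809752]
ring_blue 0.62 [0.606 0.143 0.017]
ring_green 0.56 [ 0.598  0.008 -0.003]
ring_yellow 0.72 [0.459 0.295 0.002]
```

View pics/g4.png

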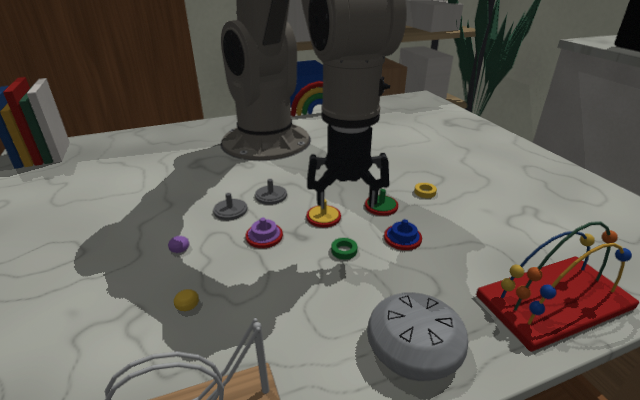

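The blue ring is on its stand at (403,233). The green ring is next, at (344,248).

In the tool's units: -9.2 cm / 80 = -0.115, -8 cm / 80 = -0.1.

>>> {"op": "jog_arm", "data": {
  "increments": [
    [-1, 0, 0, -0.0625, 0],
    [-1, 0, 0, -0.1, 0],
    [-1, 0, 0, -0.115, 0],
    [-1, 0, 0, -0.115, 0],
    [1, 0, 0, -0.115, 0],
    [1, 0, 0, -0.115, 0],
    [1, 0, 0, -0.115, 0],
    [1, 0, 0, -0.115, 0],
    [1, 0, 0, -0.115, 0],
    [1, 0, 0, -0.115, 0],
    [1, 0, 0, -0.075, 0],
    [1, 0, 0, 0, 0],
    [1, 0, 0, 0, 0],
    [1, 0, 0, 0, 0]
  ]
}}

```text
time_s: 17.95
ee_pos: [0.6013, 0.0113, 0.099]
eef_rot: [0.504, 3.1, 0.001]
ft_force: [-0.1, 0.1, -0.8]
width: 0.0513
finger_force: 27.1
```

In the tool's units: 15.1 cm / 80 = 0.1888, -11.8 cm / 80 = -0.1475.

>>> {"op": "jog_arm", "data": {
  "increments": [
    [1, -0.05, 0.0625, 0, 0],
    [1, -0.1, 0.125, 0, 0],
    [1, -0.1475, 0.1888, 0, 0],
    [1, -0.1475, 0.1888, 0, 0],
    [1, -0.1475, 0.1888, 0, 0],
    [1, -0.1475, 0.1888, 0, 0],
    [1, -0.1475, 0.1888, 0, 0],
    [1, -0.1475, 0.1888, 0, 0],
    [1, -0.1475, 0.1888, 0, 0]
  ]
}}

```text
time_s: 19.08
ee_pos: [0.4833, 0.1618, 0.0983]
eef_rot: [-0.506, -3.101, 0.0]
ft_force: [0.1, 0.4, -0.8]
width: 0.0516
finger_force: 27.1
```

```bash
python3 held.py ring_green
```

```text
19.075 [0.4833 0.1618 0.0983] 0.05160281135292735
scene 0.56 [-0.0047 -0.0023 -0.0956]
bbox 374 163 398 179
0 -0.008 [372.8 162.7] [397.5 180.3]
0 -0.003 [372.9 160.8] [397.7 178.3]
0.008 -0.008 [374.4 164.2] [399.3 182. ]
0.008 -0.003 [374.6 162.2] [399.6 180. ]
top 0.56 [ 0.0008 -0.0015 -0.007 ]
```

Held and centred. I'll place it, then go to the yellow ring at (0.464, 0.297), a shift of -1.9, +13.5 cm.

In the tool's units: 13.5 cm / 80 = 0.1688, -1.9 cm / 80 = -0.0238.

>>> {"op": "jog_arm", "data": {
  "increments": [
    [1, 0, 0, -0.0375, 0],
    [1, 0, 0, -0.0625, 0],
    [1, 0, 0, -0.0875, 0],
    [1, 0, 0, -0.0975, 0],
    [1, 0, 0, -0.0975, 0],
    [1, 0, 0, -0.0975, 0],
    [0.3, 0, 0, -0.0975, 0],
    [-1, 0, 0, -0.0975, 0],
    [-1, 0, 0, -0.0975, 0],
    [-1, 0, 0, -0.0975, 0],
    [-1, 0, 0, -0.075, 0],
    [-1, 0, 0, -0.025, 0],
    [-1, 0, 0, 0, 0],
    [-1, 0, 0, 0, 0],
    [-1, -0.0113, 0.0625, 0, 0],
    [-1, -0.0238, 0.1688, 0, 0],
    [-1, -0.0238, 0.1688, 0, 0],
    [-1, -0.0238, 0.1688, 0, 0],
    [-1, -0.0238, 0.1688, 0, 0],
    [-1, -0.0238, 0.1688, 0, 0]
  ]
}}

```text
time_s: 21.78
ee_pos: [0.4644, 0.2956, 0.0981]
eef_rot: [-0.508, -3.1, 0.001]
ft_force: [0.0, 0.6, 0.5]
width: 0.0852
finger_force: 0.0
```

Run:
```python
from h import *
p=grab('scene'); print(ctrl.observe()['ee_pos'])
for n in('ring_blue','ring_green','ring_yellow'):
  for d in ctrl.landmark_of(n,p)[:1]: print(n,d['score'],w(p,d['at']).round(3))
a=p['img'][130:270,320:480,::-1]
cv2.imwrite('pics/g5.png',cv2.resize(a,None,fx=4,fy=4,interpolation=2))
```

```text
[0.46448875 0.29586782 0.09824551]
ring_blue 0.89 [0.607 0.143 0.013]
ring_yellow 0.68 [0.463 0.293 0.004]
```

View pics/g5.png

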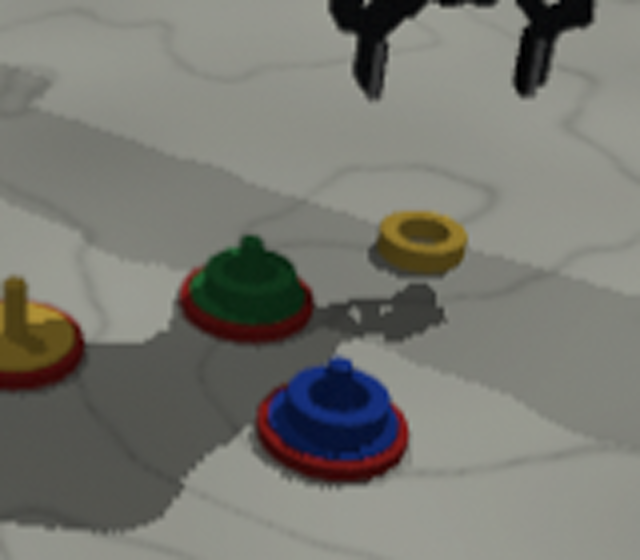

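The green ring (250,275) and the blue ring (340,390) both lie flat on their stands. The yellow ring is at (422,240). I'll grasp it and carry it to (0.475, 0.016), a shift of +1.1, -28.1 cm.

In the tool's units: -9.2 cm / 80 = -0.115, -8 cm / 80 = -0.1.

>>> {"op": "jog_arm", "data": {
  "increments": [
    [-1, 0, 0, -0.0625, 0],
    [-1, 0, 0, -0.1, 0],
    [-1, 0, 0, -0.115, 0],
    [-1, 0, 0, -0.115, 0],
    [1, 0, 0, -0.115, 0],
    [1, 0, 0, -0.115, 0],
    [1, 0, 0, -0.115, 0],
    [1, 0, 0, -0.115, 0],
    [1, 0, 0, -0.115, 0],
    [1, 0, 0, -0.115, 0],
    [1, 0, 0, -0.075, 0],
    [1, 0, 0, 0, 0],
    [1, 0, 0, 0, 0],
    [1, 0, 0, 0, 0]
  ]
}}

```text
time_s: 23.72
ee_pos: [0.4641, 0.2973, 0.0988]
eef_rot: [0.505, 3.1, 0.002]
ft_force: [-0.5, 0.3, -1.3]
width: 0.0519
finger_force: 26.4
```

In the tool's units: -28.1 cm / 80 = -0.3513, -15 cm / 80 = -0.1875.

>>> {"op": "jog_arm", "data": {
  "increments": [
    [1, 0, -0.0625, 0, 0],
    [1, 0.0063, -0.1875, 0, 0],
    [1, 0.0138, -0.3513, 0, 0],
    [1, 0.0138, -0.3513, 0, 0],
    [1, 0.0138, -0.3513, 0, 0],
    [1, 0.0138, -0.3513, 0, 0],
    [1, 0.0138, -0.3513, 0, 0],
    [1, 0.0138, -0.3513, 0, 0],
    [1, 0.0138, -0.3513, 0, 0],
    [1, 0.0138, -0.3513, 0, 0],
    [1, 0.0138, -0.3513, 0, 0],
    [1, 0.0138, -0.3513, 0, 0]
  ]
}}

```text
time_s: 25.22
ee_pos: [0.4751, 0.0161, 0.0983]
eef_rot: [-0.505, -3.101, 0.0]
ft_force: [-0.2, -0.5, -0.3]
width: 0.0521
finger_force: 26.5
```

```bash
python3 held.py ring_yellow
```

```text
25.225 [0.4751 0.0161 0.0983] 0.05205525246897962
scene 0.62 [-0.0012 -0.0008 -0.005 ]
bbox 312 172 337 190
0 -0.008 [311.2 171.9] [336.3 190.7]
0 -0.003 [311.2 169.9] [336.3 188.7]
0.008 -0.008 [312.5 173.5] [337.7 192.5]
0.008 -0.003 [312.5 171.5] [337.8 190.5]
```

In the tool's units: 14 cm / 80 = 0.175, 10 cm / 80 = 0.125.

>>> {"op": "jog_arm", "data": {
  "increments": [
    [1, 0, 0, -0.0375, 0],
    [1, 0, 0, -0.0625, 0],
    [1, 0, 0, -0.0875, 0],
    [1, 0, 0, -0.0975, 0],
    [1, 0, 0, -0.0975, 0],
    [1, 0, 0, -0.0975, 0],
    [0.3, 0, 0, -0.0975, 0],
    [-1, 0, 0, -0.0975, 0],
    [-1, 0, 0, -0.0975, 0],
    [-1, 0, 0, -0.0975, 0],
    [-1, 0, 0, -0.075, 0],
    [-1, 0, 0, -0.025, 0],
    [-1, 0, 0, 0.05, 0],
    [-1, 0, 0, 0.125, 0],
    [-1, 0, 0, 0.175, 0],
    [-1, 0, 0, 0.175, 0],
    [-1, 0, 0, 0.175, 0]
  ]
}}

```text
time_s: 27.55
ee_pos: [0.4747, 0.0161, 0.2377]
eef_rot: [-0.505, -3.1, 0.0]
ft_force: [0.1, -1.5, -0.3]
width: 0.0852
finger_force: 0.0
```

Run:
```python
from h import *
p=grab('scene'); print(ctrl.observe()['ee_pos'])
for n in N[:4]:
  for d in ctrl.landmark_of(n,p)[:1]: print(n,d['score'],w(p,d['at']).round(3))
a=p['img'][170:320,160:440,::-1]
cv2.imwrite('pics/g6.png',cv2.resize(a,None,fx=2.8,fy=2.8,interpolation=2))
```

```text
[0.47452547 0.01603723 0.23727034]
ring_lilac 0.66 [ 0.494 -0.126  0.01 ]
ring_green 0.51 [0.48  0.161 0.011]
ring_yellow 0.62 [0.473 0.016 0.015]
ring_blue 0.63 [0.607 0.142 0.016]
```

View pics/g6.png

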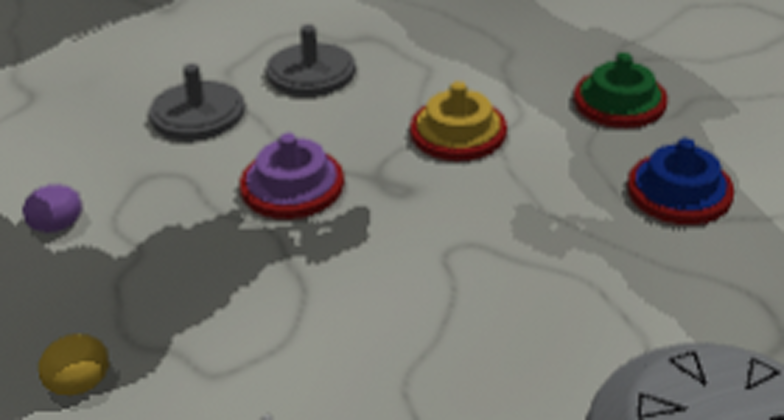

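All four rings lie flat on their own stands: lilac (290,170), yellow (458,115), green (620,85) and blue (682,175). The beads have not been touched.

```bash
python3 -c "
from plant import ctrl
print(ctrl.finish_job())"
```

```text
the job is handed in; nothing more can be done
None
```

All four rings are flat on the stands of their own colour, the beads were not touched, and the job was handed in with about 28 s on the robot's clock; no verdict came back.

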